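# Tighten the clamping nut at the bottom of the pump head's bore

## Task

The clamping nut at the bottom of the pump head's deep bore is loose. Take from the grey stand the T-handle nut driver that is long enough to reach it, lower its socket down the bore onto the nut and turn the nut clockwise (seen from above) until it is tight against its stop. Then put the driver back upright in its well, so that both drivers stand in the stand, and leave the glassware and the bottle round the work standing where they are.

Things in the scene. Friction and masses are not known exactly. Their poses are not given: they have to be found in the camera images.
- long_driver: The long T-handle nut driver, 160 mm long, about 250 g, loose, upright in one of the stand's two wells. Origin at the centre of its lower end, z up its shaft (16 mm diameter), x along the T-bar. Dark socket of 32 mm diameter 22 to 48 mm above the origin; below it four round-ended pins of 7 mm diameter reach down to the lower end, 12 mm from the axis, midway between the x and y axes.
- long_driver_bar (a point): Centre of the long driver's T-bar, on its axis 150 mm above the lower end: an orange bar with black bands, 90 mm long (x), 18 mm wide (y), 20 mm high, its top being the driver's top. Axes as the driver's.
- short_driver: A short T-handle nut driver of the same make, only 85 mm long: too short to reach the nut, since its T-bar would meet the pump head's top first. It stands in the other well of the stand. Origin and axes as for the long one; its T-bar's centre is 75 mm above the origin.
- pump: The pump, fixed to the table, 125 mm high: an upright finned aluminium head of 100 mm diameter with a blue motor lying behind it. Origin on the table on the bore's vertical axis, x toward the motor (the motor reaches 212 mm behind the axis, all of it below 118 mm), z up. Two short brass hose barbs stand out at the sides (y), 79 mm from the axis, 75 mm high.
- bore_mouth (a point): Centre of the bore's mouth, in the top face of the pump head, 125 mm above the table. The bore is vertical; its conical mouth is 54 mm wide and narrows within 12 mm to the bore's 38 mm diameter. The bore is 95 mm deep.
- nut_seat (a point): Centre of the bore's floor, 30 mm above the table, x along the pump's x. With the driver fully on the nut its lower end rests on this floor.
- nut_top (a point): Top of the brass nut on the bore's axis, 18 mm above the floor; x and y turn with the nut. Thin hub, 9 mm wide, with four upright fins along x and y, 15.5 mm out from the axis, 4 mm thick, crests rounded. The pins drop between the fins when the driver's x lies along the nut's x or y, +-0.3 rad; if they land on the fins, turning the driver a little lets it drop the last 18 mm.
- nut (a joint): Turn of the nut in rad, growing clockwise seen from above (tightening): starts at 0 to 0.3 (loose), hard stop at 1.2 (tight). It turns against steady friction of about 0.12 N m and stays where it is left. At 0 the nut's x axis lies along the pump's x.
- stand: Grey block fixed to the table, 85 mm (x) by 200 mm (y) by 50 mm high, with two round wells for the drivers. Origin under its centre on the table.
- well_left (a point): Centre of the mouth of one well, in the stand's top face 50 mm above the table, 55 mm toward the stand's +y. The well is 38 mm wide and 38 mm deep with a chamfered rim; a driver standing in it has its lower end 12 mm above the table.
- well_right (a point): Centre of the mouth of the other well, 55 mm toward the stand's -y; the same size.
- beaker: Clear glass beaker, 72 mm wide, 98 mm high, standing loose behind the work; origin under its centre. A bystander.
- salt_bottle: White plastic bottle with white cap, 49 mm wide, 84 mm high, standing loose to the right of the stand; origin under its centre. A bystander.
- flask_low: Clear conical glass flask, 88 mm wide, 110 mm high, standing loose to the right of the stand; origin under its centre. A bystander.
Mind the look-alikes: they are no part of the job. What is shaped like the short_driver but turquoise or white is not meant.

How it is judged:
On the way, in this order (a step that is already met when the one before it is completed fails the run):
1. the long driver is down the bore with its pins between the nut's fins (lower end within 10 mm of the bore's floor) (z of long_driver in the frame of nut_seat below 0.01 m and horizontal distance between long_driver and nut_seat below 0.008 m), for 0.1 s.
2. with the long driver on it, the nut is turned clockwise to within 0.12 rad of its stop (value of joint nut above 1.08 rad and z of long_driver in the frame of nut_seat below 0.012 m and horizontal distance between long_driver and nut_seat below 0.008 m), for 0.1 s.
At the end, for the whole second after the job is handed in: The nut is within 0.12 rad of its tight stop (joint above 1.08), and both drivers stand released and at rest in the stand's wells, one in each: axis within 12 mm of a well's centre, lower end within 10 mm of the well's floor, leaning less than 0.22 rad (value of joint nut above 1.08 rad and (horizontal distance between long_driver and well_left below 0.012 m or horizontal distance between long_driver and well_right below 0.012 m) and height (world z) of each of long_driver, short_driver below 0.022 m and angle between each of long_driver, short_driver's own z axis and vertical below 0.22 rad and (horizontal distance between short_driver and well_left below 0.012 m or horizontal distance between short_driver and well_right below 0.012 m) and linear speed of long_driver below 0.02 m/s); the robot touches nothing.
It fails at once if the beaker, the white bottle or the flask is knocked over or pushed more than 40 mm (distance of any of beaker, salt_bottle, flask_low from where it was at the start of the episode above 0.04 m or angle between any of beaker, salt_bottle, flask_low's own z axis and vertical above 0.5 rad).
It also fails if it takes over 58 s, if anything falls off the work surface, if the arm or the gripper's body presses on something with over 40 N, if the wrist force passes 120 N, or if a joint passes its speed limit or range.

## Robot

A 7-joint arm with a two-finger parallel gripper is mounted at the origin on a cart in front of the work surface, level with it; the furniture and walls round the work are solid. World frame = base frame: x ahead of the robot, y to its left, z up, the work surface at z = 0. Lengths are in m, angles in rad, forces in N, time in s.
With the tool pointing down it reaches from about 0.425 to 0.925 m from the base axis. Payload 6.8 kg.
Tool frame: the origin (TCP) lies at the very end of the fingers, on their centre line; the grasp point (between the pads) lies 19 mm behind it; z points along the fingers, y is the line along which they close (so a half turn about z gives the same grasp; the last joint's range is limited). The gripper opens to 85 mm and grips with 20 to 120 N. Pads are 22 mm wide; open, the fingers measure 114 mm over their backs; the gripper's body (76 mm by 85 mm) begins 54 mm behind the grasp point. The pads swing forward as they close: fully open they stand 13 mm farther back than shut.
Start: joints at [-1.399, 0.477, 0.022, 1.555, -0.011, 1.109, -0.083], TCP at [0.186, 0.649, 0.231] pointing down, gripper open.
Joint ranges: [-2.96, 2.96], [-0.34, 2.1], [-1.41, 1.46], [0.24, 2.44], [-1.37, 4.51], [0.17, 1.92], [-2.96, 2.96]. Speed limits (rad/s): [2.39, 2.39, 3.14, 3.14, 3.14, 3.14, 3.14].

## Interface

Orientations are given as a rotation vector (axis times angle).
In Python, from bench import get_obs, viewer, r gives the robot as it stands. The module is installed in compiled form; this text tells all that it offers.
- The arm moves only by the tool play_rows, never from a script. Its argument "commands" is a list that holds one entry, the list of rows, each a list of 5 numbers: the gripper's target within -1 to 1 (shut at 1, half-way at 0, fully open at -1), then the shift along the tool's x, y, z scaled (see below), then the turn about the tool's z scaled (see below). A call has 1 to 12 rows; each row is the pose to reach, as a shift and turn from the pose commanded when the call began, along the tool's axes at that moment; what a row does not reach only later rows make up. The controller multiplies each number of a shift by 0.2 m and each number of a turn by pi/2 rad. A row lasts 1/12 s, in which the tool goes at most 41.7 mm and 7.16 degrees, less where a joint would pass 70% of its speed; a pose out of reach is approached as far as the arm can. A call with a number of a shift or a turn outside -1 to 1 is refused whole. A call with a gripper value outside its range is refused whole. The fingers move at their own pace and stop on an object; "grip_force" is the grip in N (left out, the last holds). Time passes only in rows, so rows that repeat a pose let the fingers close. It gives the time, the measured TCP pose, the force, the opening and the grip force at its end, in the units of the state.
- get_obs(): the state, without advancing time (a new reading comes with each control period).
- viewer.grab_frame(name): name is "scene" or "top"; returns a dict with "pixels" (480x640x3 uint8, red, green, blue), "fovy" (degrees; the focal length in pixels is half the picture's height over the tangent of half this angle, whatever the lens; pixels are square), "cx", "cy" (the principal point, pixels), "world_to_cam" (4x4, takes a point from world to camera coordinates). Camera axes: x right, y up, looking along -z (the intrinsics and any distortion apply to the point x, -y, -z); pixel columns grow to the right and rows downward; lengths in m; the calibration is good to about 2 mm. A picture is of the moment at which its call begins. There is no depth.
- r.hand_in(): hands the job in; it is judged then, once.
Trained networks look in a picture, given as the dict that the camera call returned (one of the last four; its "shot" number tells which), for a name from the list of things; names that differ only in an ending like _2 or _b are one class to them, and where a whole thing is asked for, a point or a joint stands for the part that bears it (a point fixed in the world has none). Each returns a list of dicts, best first, with "score" (0 to 1); they miss things now and then, are a little off and sometimes report something else, mostly with a low value. They report only what shows in the picture. A call takes as long as a camera call. They do not tell look-alikes from the thing itself.
- viewer.trace(picture, thing): "pixels" (480x640 bool, what is visible of it) and "rect" ([left, top, right, bottom] in pixels, round what is visible of it).
The state is a dict: "clock": time; "joints": joint angles; "qvel": joint speeds; "tau": joint torques, N m; "tcp_pos": TCP position; "orientation": TCP orientation; "contact_force": force on the tool from outside, world axes, zero at the start; "moment": the same for the moment, N m; "grip_width": finger opening in m; "gripper_force": force on a finger pad.
Only numpy, scipy, OpenCV 4.12 (cv2) and the standard library are available. Lean on these libraries where they do the work, as an engineer would, in place of code of your own. Each camera call takes 0.05 s, during which the arm holds its last target. There are 200 camera calls.

## Working session

There is one attempt and no reset: what is moved stays moved. The work goes in short steps, Python scripts to look and compute and a tool call to move; the robot and the scene stay as the last step left them, time stands still between calls to the robot, and variables do not carry over. Pictures are saved under pics/ and viewed, at most 10 in all, crops included, and the job is handed in when it is done.

Besides the shell and the picture viewer there is one more tool, called after "Emit:" in YAML: its name, and indented under it one key for each argument. play_rows: Moves the arm, as the interface text tells. Shifts and turns lie within -1 to 1; 1 stands for 0.2 m of shift or pi/2 rad of turn. Its arguments: {"type":"object","properties":{"commands":{"type":"array","items":{"type":"array","items":{"type":"array","items":{"type":"number","minimum":-1,"maximum":1}}}},"grip_force":{"type":"number"}},"required":["commands"]}

```bash
mkdir -p pics; cat > h.py <<'E'
import numpy as np, cv2
from bench import get_obs, viewer, r
def ray(p,u,v):
    f=240/np.tan(np.radians(p["fovy"])/2); M=np.array(p["world_to_cam"])
    d=M[:3,:3].T@np.array([(u-p["cx"])/f,-(v-p["cy"])/f,-1]); c=-M[:3,:3].T@M[:3,3]
    return c,d
def at(p,u,v,z):
    c,d=ray(p,u,v); return (c+d*(z-c[2])/d[2])
def pix(p,X):
    f=240/np.tan(np.radians(p["fovy"])/2); q=(np.array(p["world_to_cam"])@np.append(X,1))[:3]
    return p["cx"]+f*q[0]/-q[2], p["cy"]-f*q[1]/-q[2]
def save(p,n): cv2.imwrite("pics/"+n,cv2.cvtColor(p["pixels"],cv2.COLOR_RGB2BGR))
E
python3 - <<'E'
from h import *
print(get_obs())
for n in ("scene","top"):
    p=viewer.grab_frame(n); save(p,n+"0.png")
    print(n,[ (k,p[k]) for k in p if k not in("pixels",)])
    for t in ("long_driver","short_driver","pump","stand","beaker","salt_bottle","flask_low","nut_top","long_driver_bar"):
        try: print(t,[(round(d["score"],2),d["rect"]) for d in viewer.trace(p,t)])
        except Exception as e: print(t,e)
E
```

```text
{'clock': 0.0, 'joints': array([-1.39909566,  0.47779026,  0.02236521,  1.55646571, -0.01145665,
        1.10931068, -0.08312747]), 'qvel': array([-0.00080426, -0.00050988, -0.00051828,  0.00123786, -0.00113114,
       -0.00127032, -0.00072002]), 'tau': array([-1.58510793e-04, -5.96447110e+01,  1.60810445e+00, -2.81196070e+01,
        1.24439568e-02,  9.25263186e-03, -3.09473978e-05]), 'tcp_pos': array([0.18628733, 0.64815902, 0.23032681]), 'orientation': array([-4.38082058e-01, -3.11082606e+00,  2.89717610e-03]), 'contact_force': array([ 0.09119322,  0.23043425, -0.12001267]), 'moment': array([-0.00611657, -0.01463165,  0.05303703]), 'gripper_force': 0.0, 'grip_width': 0.08522734923291257}
scene [('fovy', 52.653843508255946), ('cx', 315.3639465696704), ('cy', 244.5078730473365), ('world_to_cam', array([[ 0.59696622, -0.8022571 , -0.00385606, -0.43456464],
       [ 0.41982037,  0.3082888 ,  0.85364446, -0.29894411],
       [-0.68365356, -0.51121576,  0.52084188, -1.00475333],
       [ 0.        ,  0.        ,  0.        ,  1.        ]])), ('shot', 1)]
long_driver [(0.81, [287.6, 226.
[... 745 characters left out ...]
58, -0.02133713,  0.07478234, -0.56462525],
       [-0.07462694,  0.00798981,  0.99717951, -1.07129407],
       [ 0.        ,  0.        ,  0.        ,  1.        ]])), ('shot', 2)]
long_driver [(0.75, [305.3, 235.7, 322.7, 278.7])]
short_driver [(0.93, [333.8, 304.2, 368.6, 334.8]), (0.86, [270.5, 297.1, 289.3, 335.2]), (0.57, [356.0, 240.9, 369.5, 281.8]), (0.38, [158.8, 201.8, 246.3, 320.9])]
pump [(0.8, [156.6, 202.8, 244.7, 322.7])]
stand [(0.82, [293.8, 240.4, 380.6, 278.7])]
beaker []
salt_bottle [(0.62, [433.3, 237.0, 462.6, 254.6])]
flask_low [(0.73, [440.3, 300.5, 481.8, 335.4])]
nut_top []
long_driver_bar [(0.77, [306.0, 235.2, 323.3, 276.4]), (0.46, [356.5, 240.3, 370.6, 280.6])]
```

View pics/scene0.png

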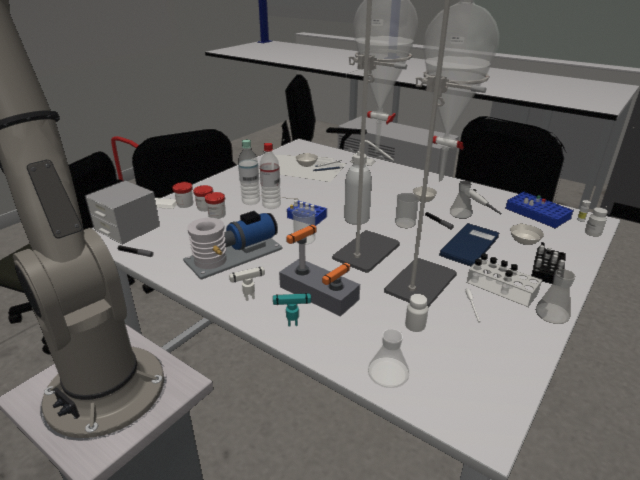

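View pics/top0.png

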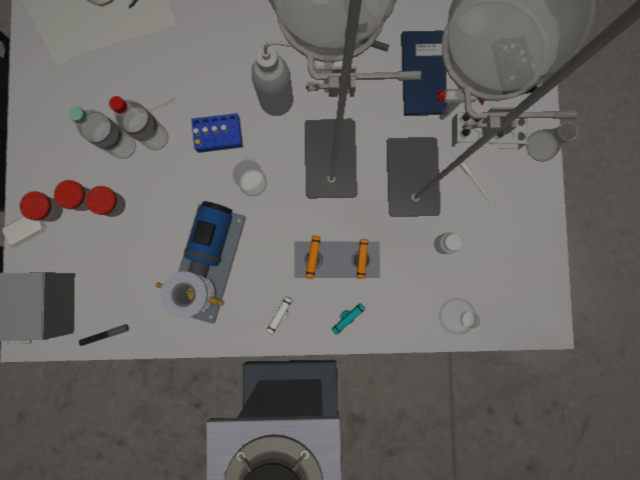

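The scene and top views show three T-handle groups:
- Two orange drivers stand in the grey stand, at top (313,257) and (362,259).
- A white look-alike lies at (280,315).
- A turquoise look-alike lies at (348,319).

The orange driver at top (313,257), scene (301,234), sits visibly higher, so it should be the long one. I'll measure it and confirm in a crop.

```bash
cat > m.py <<'E'
from h import *
def orange(p,box):
    l,t,r_,b=box; hsv=cv2.cvtColor(p["pixels"],cv2.COLOR_RGB2HSV)
    m=cv2.inRange(hsv,(5,150,90),(18,255,255)); k=np.zeros_like(m); k[t:b,l:r_]=m[t:b,l:r_]
    ys,xs=np.nonzero(k); rc=cv2.minAreaRect(np.float32(np.c_[xs,ys])); return rc,len(xs)
def tri(a,b):
    (c1,d1),(c2,d2)=a,b
    A=sum(np.eye(3)-np.outer(d,d)/(d@d) for d in(d1,d2)); B=sum((np.eye(3)-np.outer(d,d)/(d@d))@c for c,d in(a,b))
    X=np.linalg.solve(A,B); return X,np.linalg.norm(np.cross(X-c1,d1))/np.linalg.norm(d1)
E
python3 - <<'E'
from m import *
s=viewer.grab_frame("scene"); t=viewer.grab_frame("top")
for name,bs,bt,z in (("long",(284,222,320,246),(300,230,326,283),.162),("short",(320,260,354,288),(350,234,375,284),.087)):
    a,_=orange(s,bs); b,_=orange(t,bt); X,e=tri(ray(s,*a[0]),ray(t,*b[0]))
    print(name,a,b,X.round(4),e.round(4),"top@z+.01",at(t,*b[0],z+.01).round(4),"scene@z",at(s,*a[0],z).round(4))
    box=cv2.boxPoints(b); 
    W=np.array([at(t,*q,z+.01)[:2] for q in box]); E=[W[1]-W[0],W[2]-W[1]]; L=max(E,key=np.linalg.norm); print(" bar len",np.linalg.norm(L),"yaw deg",np.degrees(np.arctan2(L[1],L[0])))
for n in("pump","stand","flask_low","salt_bottle"):
    d=viewer.trace(t,n)[0]; m=d["pixels"].astype(np.uint8)
    ys,xs=np.nonzero(m); rc=cv2.minAreaRect(np.float32(np.c_[xs,ys])); print(n,rc,at(t,*rc[0],.05).round(3), [at(t,*q,.05).round(3)[:2] for q in cv2.boxPoints(rc)])
for u,v in((331,180),(415,198),(252,182)): print("base",u,v,at(t,u,v,0.01).round(3))
print("bore",at(t,188,294,.125),"barbs",at(t,159,285,.075),at(t,221,302,.075))
g=t["pixels"][225:345,140:400]; c1=cv2.resize(g[40:110,10:90],None,fx=5,fy=5,interpolation=cv2.INTER_CUBIC)
c2=cv2.resize(s["pixels"][215:315,180:370],None,fx=2.1,fy=3.5/1.667,interpolation=cv2.INTER_CUBIC)
o=np.zeros((350,800,3),np.uint8); o[:c1.shape[0],:c1.shape[1]]=c1; o[:c2.shape[0],401:401+c2.shape[1]]=c2[:, :399]
cv2.imwrite("pics/crop.png",o[:,:,::-1]); cv2.imwrite("t.png",t["pixels"][:,:,::-1])
E
```

```text
long ((301.1027526855469, 233.72601318359375), (8.524340629577637, 30.869699478149414), 65.55604553222656) ((312.729736328125, 256.62164306640625), (8.548747062683105, 42.08613967895508), 9.462322235107422) [ 0.5284 -0.105   0.1603] 0.0006 top@z+.01 [ 0.5281 -0.1055  0.172 ] scene@z [ 0.5257 -0.1064  0.162 ]
 bar len 0.08707763900875791 yaw deg -10.597577236103511
short ((335.915771484375, 273.36517333984375), (8.585983276367188, 31.057937622070312), 57.9946174621582) ((362.0355224609375, 258.5025329589844), (8.264657974243164, 39.04338455200195), 4.085616588592529) [ 0.5255 -0.2156  0.0854] 0.0005 top@z+.01 [ 0.5253 -0.2148  0.097 ] scene@z [ 0.5232 -0.2165  0.087 ]
 bar len 0.08729478759393175 yaw deg -5.6927989668058006
pump ((203.64051818847656, 262.69891357421875), (69.17198181152344, 119.97865295410156), 25.016895294189453) [0.526 0.15  0.05 ] [array([0.437, 0.281]), array([0.688, 0.164]), array([0.616, 0.017]), array([0.366, 0.137])]
stand ((336.9970703125, 259.730712890625), (84.41614532470703, 36.48418426513672), 0.7345210313796997) [ 0.526 -0.161  0.05 ] [array([ 0.487, -0.061]), array([ 0.572, -0.064]), array([ 0.565, -0.261]), array([ 0.48 , -0.258])]
flask_low ((458.3600158691406, 316.9800109863281), (39.600006103515625, 37.00000762939453), 53.13010025024414) [ 0.387 -0.439  0.05 ] [array([ 0.399, -0.377]), array([ 0.449, -0.448]), array([ 0.375, -0.5  ]), array([ 0.326, -0.429])]
salt_bottle ((447.5, 243.0), (22.0, 27.0), 90.0) [ 0.559 -0.421  0.05 ] [array([ 0.586, -0.39 ]), array([ 0.585, -0.454]), array([ 0.533, -0.452]), array([ 0.534, -0.388])]
base 331 180 [ 0.724 -0.153  0.01 ]
base 415 198 [ 0.675 -0.358  0.01 ]
base 252 182 [0.723 0.041 0.01 ]
bore [0.45572127 0.16513029 0.125     ] barbs [0.47619703 0.24482118 0.075     ] [0.43481938 0.1048137  0.075     ]
```

View pics/crop.png

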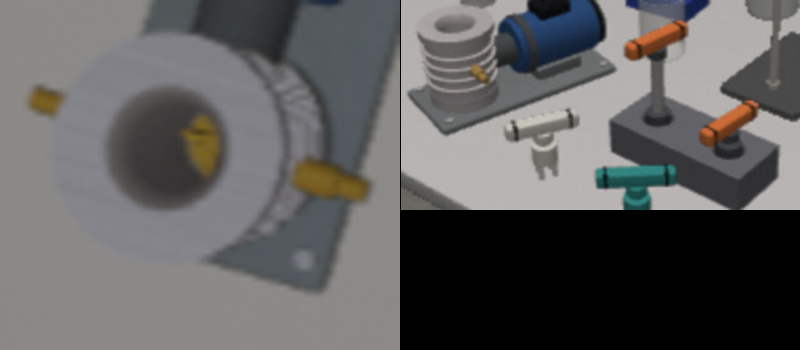

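The crop confirms it: the left orange driver stands tall on its shaft (bar triangulated at z=0.160), so it is the long one. The other bar is at 0.085, the short driver. The brass nut shows in the bore near (188,293). I'll fit the bore circle now, then move to the driver.

```bash
python3 - <<'E'
from m import *
from scipy.optimize import minimize
P=[]
for n in("scene","top"):
    p=viewer.grab_frame(n); g=cv2.GaussianBlur(cv2.cvtColor(p["pixels"],cv2.COLOR_RGB2GRAY).astype(np.float32),(0,0),1.2); P.append((p,g))
th=np.linspace(0,2*np.pi,180)
def samp(p,g,x,y,rr):
    q=np.array([pix(p,(x+rr*np.cos(a),y+rr*np.sin(a),.125)) for a in th],np.float32)
    return cv2.remap(g,q[None,:,0],q[None,:,1],cv2.INTER_LINEAR)[0]
def cost(v,sel):
    return -sum(np.abs(samp(p,g,*v,ro+.003)-samp(p,g,*v,ro-.003)).mean() for p,g in sel for ro in(.05,.027))
for sel in([P[0]],[P[1]],P):
    b=min((minimize(cost,(x,y),args=(sel,),method="Nelder-Mead",options=dict(xatol=2e-4,initial_simplex=[(x,y),(x+.005,y),(x,y+.005)])) for x in(.445,.455,.465) for y in(.16,.17,.18)),key=lambda o:o.fun)
    print(b.x.round(4),b.fun)
t=P[1][0]
A=at(t,156,284.5,.075);B=at(t,224,303,.075);d=A-B;print("barb span",np.linalg.norm(d),"mid",(A+B)/2,"pump yaw",np.degrees(np.arctan2(d[1],d[0]))-90)
E
```

```text
[0.4533 0.1747] -32.82255172729492
[0.4558 0.1762] -49.20512771606445
[0.4553 0.1761] -80.77388000488281
barb span 0.16002326717543894 mid [0.45494876 0.17483041 0.075     ] pump yaw -16.351788461984356
```

Emit:
play_rows:
  commands:
    - [[-1, -0.4, -0.5, 0, 0], [-1, -0.9, -1, 0, 0], [-1, -0.9, -1, 0, 0], [-1, -0.9, -1, 0, 0], [-1, -0.9, -1, 0, 0], [-1, -0.9, -1, 0, 0], [-1, -0.9, -1, 0, 0], [-1, -0.9, -1, 0, 0]]

```text
clock: 2.07
tcp_pos: [0.3073, 0.4018, 0.2316]
orientation: [0.45, 3.108, -0.002]
contact_force: [0.2, 0.4, 0.3]
grip_width: 0.0853
gripper_force: 0.0
```

Emit:
play_rows:
  commands:
    - [[-1, -0.4, -0.5, 0, 0], [-1, -0.9, -1, 0, 0], [-1, -0.9, -1, 0, 0], [-1, -0.9, -1, 0, 0], [-1, -0.9, -1, 0, 0], [-1, -0.9, -1, 0, 0], [-1, -0.9, -1, 0, 0], [-1, -0.9, -1, 0, 0], [-1, -0.9, -1, 0, 0]]

```text
clock: 2.82
tcp_pos: [0.4224, 0.165, 0.2316]
orientation: [0.441, 3.11, 0.001]
contact_force: [-0.9, 0.7, -0.7]
grip_width: 0.0851
gripper_force: 0.0
```

Emit:
play_rows:
  commands:
    - [[-1, -0.4, -0.5, 0, 0], [-1, -0.9, -1, 0, 0], [-1, -0.9, -1, 0, 0], [-1, -0.9, -1, 0, 0], [-1, -0.9, -1, 0, -0.06], [-1, -0.9, -1, 0, -0.06], [-1, -0.9, -1, 0, -0.06], [-1, -0.9, -1, 0, -0.06], [-1, -0.9, -1, 0, -0.06]]

```text
clock: 3.57
tcp_pos: [0.5404, -0.0759, 0.2309]
orientation: [-0.29, -3.128, -0.0]
contact_force: [0.3, 0.8, -0.1]
grip_width: 0.0852
gripper_force: 0.0
```

```bash
cat >> m.py <<'E'
from scipy.spatial.transform import Rotation as Ro
def go(x,y,z,yaw=None):
    "units to send for tcp target; yaw = world yaw of tool x, deg"
    o=get_obs(); R=Ro.from_rotvec(o["orientation"]).as_matrix(); d=R.T@(np.array([x,y,z])-o["tcp_pos"])
    y0=np.degrees(np.arctan2(R[1,0],R[0,0])); print("clock",o["clock"],"tcp",o["tcp_pos"].round(4),"yaw",y0.round(1),"tilt",np.degrees(np.arccos(-R[2,2])).round(2),"q",o["joints"].round(2),"F",o["contact_force"].round(1),"M",o["moment"].round(2),"w",o["grip_width"])
    print("shift",(d/.2).round(3),"turn",None if yaw is None else round(-((yaw-y0+180)%360-180)/90,3))
E
python3 -c "
from m import *
go(.528,-.1053,.2,169.4)"
```

```text
clock 3.5667 tcp [ 0.5404 -0.0759  0.2309] yaw 169.4 tilt 0.03 q [-0.37  0.28  0.48  1.89 -0.15  1.    1.56] F [ 0.3  0.8 -0.1] M [-0.   -0.02 -0.01] w 0.085205388160811
shift [ 0.034 -0.156  0.154] turn -0.0
```

Emit:
play_rows:
  commands:
    - [[-1, 0.034, -0.156, 0, 0], [-1, 0.034, -0.156, 0.08, 0], [-1, 0.034, -0.156, 0.2, 0], [-1, 0.034, -0.156, 0.3, 0], [-1, 0.034, -0.156, 0.4, 0], [-1, 0.034, -0.156, 0.44, 0], [-1, 0.034, -0.156, 0.44, 0], [-1, 0.034, -0.156, 0.44, 0]]

```text
clock: 4.23
tcp_pos: [0.5275, -0.1047, 0.1435]
orientation: [-0.287, -3.128, -0.001]
contact_force: [0.8, -0.5, -0.4]
grip_width: 0.0855
gripper_force: 0.0
```

```bash
python3 -c "
from m import *
go(.528,-.1053,.143,169.4)
p=viewer.grab_frame('scene'); cv2.imwrite('pics/g.png',cv2.resize(p['pixels'][180:320,220:400],None,fx=4,fy=4,interpolation=cv2.INTER_CUBIC)[:,:,::-1])"
```

```text
clock 4.2333 tcp [ 0.5275 -0.1047  0.1435] yaw 169.5 tilt 0.04 q [-0.28  0.38  0.45  1.99 -0.23  0.82  1.69] F [ 0.8 -0.5 -0.4] M [-0.01 -0.02  0.03] w 0.08546456353811824
shift [-0.003 -0.002  0.003] turn 0.001
```

View pics/g.png

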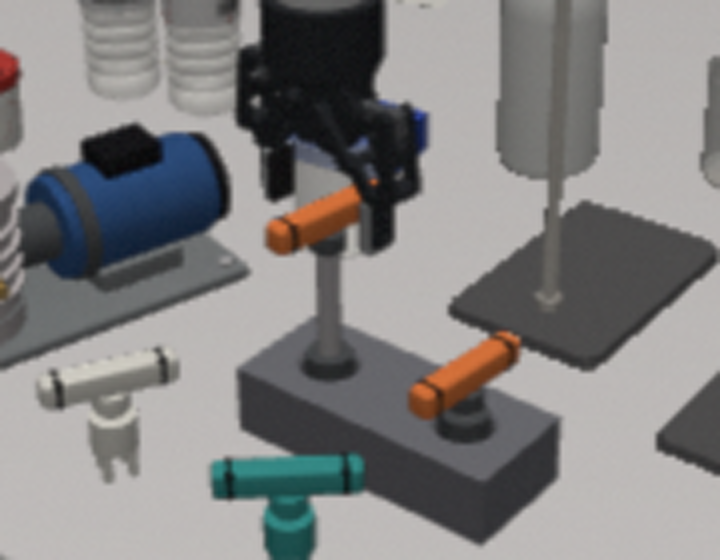

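Fingers straddle the long driver's bar (crop 330,215). Close and lift.

Emit:
play_rows:
  commands:
    - [[1, 0, 0, 0, 0], [1, 0, 0, 0, 0], [1, 0, 0, 0, 0], [1, 0, 0, 0, 0], [1, 0, 0, 0, 0], [1, 0, 0, 0, 0], [1, 0, 0, 0, 0], [1, 0, 0, 0, 0], [1, 0, 0, 0, 0]]
  grip_force: 90

```text
clock: 5.03
tcp_pos: [0.5279, -0.1067, 0.1439]
orientation: [0.291, 3.127, -0.0]
contact_force: [-0.3, -0.5, 5.8]
grip_width: 0.0206
gripper_force: 88.1
```

Emit:
play_rows:
  commands:
    - [[1, 0, 0, -0.08, 0], [1, 0, 0, -0.2, 0], [1, 0, 0, -0.35, 0], [1, 0, 0, -0.5, 0], [1, 0, 0, -0.65, 0], [1, 0, 0, -0.8, 0], [1, 0, 0, -0.8, 0], [1, 0, 0, -0.8, 0]]

```text
clock: 5.7
tcp_pos: [0.5278, -0.1065, 0.3042]
orientation: [0.291, 3.126, 0.001]
contact_force: [-0.1, 1.3, -1.9]
grip_width: 0.0205
gripper_force: 88.5
```

```bash
python3 - <<'E'
from m import *
go(.455,.1758,.303,155)
s=viewer.grab_frame("scene"); t=viewer.grab_frame("top")
p=s; cv2.imwrite('pics/l.png',cv2.resize(p['pixels'][150:320,220:400],None,fx=3,fy=3,interpolation=cv2.INTER_CUBIC)[:,:,::-1])
E
```

```text
clock 5.7 tcp [ 0.5278 -0.1065  0.3042] yaw 169.4 tilt 0.14 q [-0.35  0.19  0.51  1.82 -0.1   1.15  1.58] F [-0.1  1.3 -1.9] M [-0.02  0.09 -0.01] w 0.02045116423195247
shift [0.618 1.32  0.006] turn 0.16
```

View pics/l.png

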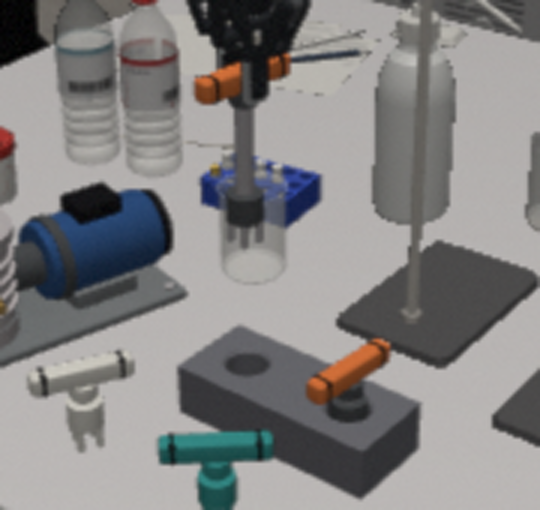

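Emit:
play_rows:
  commands:
    - [[1, 0.08, 0.16, 0, 0.02], [1, 0.18, 0.36, 0, 0.06], [1, 0.27, 0.56, 0, 0.1], [1, 0.35, 0.75, 0, 0.14], [1, 0.4, 0.88, 0, 0.16], [1, 0.4, 0.9, 0, 0.16], [1, 0.4, 0.9, 0, 0.16]]

```text
clock: 6.38
tcp_pos: [0.4804, 0.0877, 0.3014]
orientation: [-0.671, -3.066, 0.003]
contact_force: [-0.1, -1.3, -2.0]
grip_width: 0.0205
gripper_force: 88.6
```

```bash
python3 -c "
from m import *
go(.455,.1758,.303,155)"
```

```text
clock 6.3833 tcp [0.4804 0.0877 0.3014] yaw 155.3 tilt 0.2 q [-0.66  0.09  0.38  1.92 -0.04  1.14  0.88] F [-0.1 -1.3 -2. ] M [-0.07 -0.03  0.02] w 0.02052173388393866
shift [ 0.299  0.347 -0.008] turn 0.003
```

Emit:
play_rows:
  commands:
    - [[1, 0.12, 0.14, 0, 0], [1, 0.24, 0.28, 0, 0], [1, 0.3, 0.347, 0, 0], [1, 0.3, 0.347, 0, 0], [1, 0.3, 0.347, 0.06, 0], [1, 0.3, 0.347, 0.1, 0], [1, 0.3, 0.347, 0.1, 0]]

```text
clock: 6.97
tcp_pos: [0.456, 0.171, 0.2808]
orientation: [-0.684, -3.063, 0.006]
contact_force: [-1.4, -0.2, -1.7]
grip_width: 0.0205
gripper_force: 88.8
```

```bash
python3 - <<'E'
from m import *
go(.455,.1758,.277,155)
s=viewer.grab_frame("scene")
o,n=orange(s,(170,100,300,215)); print(o,n, at(s,*o[0],.277+.019))
p=s["pixels"].copy()
cv2.imwrite('pics/b.png',cv2.resize(p[130:290,150:310],None,fx=3.6,fy=3.6,interpolation=cv2.INTER_CUBIC)[:,:,::-1])
z=get_obs()["tcp_pos"]; print([np.round((np.array(pix(s,(.455,.1758,h)))-(150,130))*3.6) for h in(.125,.145,.167,.193,.29)])
E
```

```text
clock 6.9667 tcp [0.456  0.171  0.2808] yaw 154.8 tilt 0.29 q [-0.76  0.11  0.3   1.94 -0.04  1.09  0.69] F [-1.4 -0.2 -1.7] M [-0.    0.09 -0.  ] w 0.02054096421862327
shift [0.015 0.02  0.019] turn -0.002
((198.44036865234375, 167.0321044921875), (8.2672119140625, 34.696590423583984), 80.13418579101562) 174 [0.45872417 0.17493264 0.296     ]
[array([199., 343.]), array([196., 320.]), array([192., 295.]), array([188., 264.]), array([171., 142.])]
```

View pics/b.png

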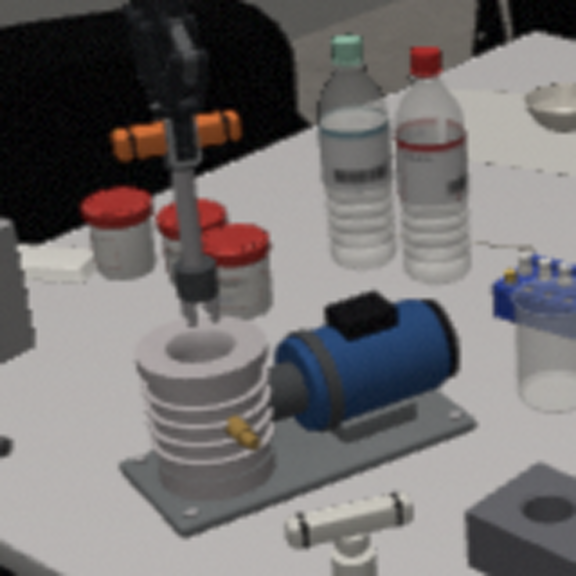

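Emit:
play_rows:
  commands:
    - [[1, 0, 0, 0, 0], [1, 0, 0, 0, 0], [1, 0, 0, 0, 0], [1, 0, 0, 0, 0]]

```text
clock: 7.35
tcp_pos: [0.4571, 0.1734, 0.2837]
orientation: [0.681, 3.066, 0.001]
contact_force: [-0.0, 0.3, -1.6]
grip_width: 0.0209
gripper_force: 88.8
```

```bash
python3 -c "
from m import *
go(.455,.1758,.277,155)"
```

```text
clock 7.35 tcp [0.4571 0.1734 0.2837] yaw 155.0 tilt 0.04 q [-0.77  0.11  0.3   1.94 -0.04  1.1   0.68] F [-0.   0.3 -1.6] M [ 0.03 -0.02  0.  ] w 0.020850453114386183
shift [0.015 0.006 0.033] turn -0.0
```

Emit:
play_rows:
  commands:
    - [[1, 0.015, 0.006, 0, 0], [1, 0.015, 0.006, 0.05, 0], [1, 0.015, 0.006, 0.12, 0], [1, 0.015, 0.006, 0.19, 0], [1, 0.015, 0.006, 0.26, 0], [1, 0.015, 0.006, 0.33, 0], [1, 0.015, 0.006, 0.4, 0], [1, 0.015, 0.006, 0.45, 0], [1, 0.015, 0.006, 0.49, 0], [1, 0.015, 0.006, 0.49, 0], [1, 0.015, 0.006, 0.49, 0]]

```text
clock: 8.27
tcp_pos: [0.4546, 0.1758, 0.1851]
orientation: [-0.681, -3.067, 0.001]
contact_force: [0.7, -0.3, -1.3]
grip_width: 0.0206
gripper_force: 88.7
```

```bash
python3 -c "
from m import *
go(.455,.1758,.162,155)"
```

```text
clock 8.2667 tcp [0.4546 0.1758 0.1851] yaw 155.0 tilt 0.03 q [-0.75  0.23  0.29  2.06 -0.08  0.87  0.72] F [ 0.7 -0.3 -1.3] M [-0.    0.01  0.  ] w 0.020551900732964683
shift [-0.002  0.001  0.116] turn -0.0
```

No contact on the way down, so it is well centred. Next it drops onto the nut.

Emit:
play_rows:
  commands:
    - [[1, 0, 0, 0.02, 0], [1, 0, 0, 0.04, 0], [1, 0, 0, 0.06, 0], [1, 0, 0, 0.08, 0], [1, 0, 0, 0.1, 0], [1, 0, 0, 0.115, 0], [1, 0, 0, 0.115, 0], [1, 0, 0, 0.115, 0]]

```text
clock: 8.93
tcp_pos: [0.4548, 0.1759, 0.1623]
orientation: [0.681, 3.067, 0.0]
contact_force: [0.3, 0.6, -1.4]
grip_width: 0.0202
gripper_force: 88.9
```

```bash
python3 -c "
from m import *
go(.455,.1758,.162,72)"
```

```text
clock 8.9333 tcp [0.4548 0.1759 0.1623] yaw 155.0 tilt 0.01 q [-0.74  0.26  0.28  2.08 -0.1   0.82  0.74] F [ 0.3  0.6 -1.4] M [ 0.04  0.01 -0.02] w 0.020219928824677467
shift [-0.001  0.     0.001] turn 0.922
```

Emit:
play_rows:
  commands:
    - [[1, 0, 0, 0, 0.06], [1, 0, 0, 0, 0.13], [1, 0, 0, 0, 0.2], [1, 0, 0, 0, 0.27], [1, 0, 0, 0, 0.34], [1, 0, 0, 0, 0.41], [1, 0, 0, 0, 0.48], [1, 0, 0, 0, 0.55], [1, 0, 0, 0, 0.62], [1, 0, 0, 0, 0.68], [1, 0, 0, 0, 0.72], [1, 0, 0, 0, 0.72]]

```text
clock: 9.93
tcp_pos: [0.4542, 0.1761, 0.1622]
orientation: [-2.22, -2.223, 0.001]
contact_force: [-0.8, 0.5, -0.8]
grip_width: 0.0205
gripper_force: 88.9
```

Emit:
play_rows:
  commands:
    - [[1, 0, 0, 0, 0], [1, 0, 0, 0, 0.03], [1, 0, 0, 0, 0.06], [1, 0, 0, 0, 0.09], [1, 0, 0, 0, 0.11], [1, 0, 0, 0, 0.11], [1, 0, 0, 0, 0.11], [1, 0, 0, 0, 0.11]]

```text
clock: 10.6
tcp_pos: [0.4544, 0.1759, 0.1622]
orientation: [-2.4, -2.027, 0.001]
contact_force: [-1.7, 0.5, -0.2]
grip_width: 0.0204
gripper_force: 88.8
```

```bash
python3 -c "
from m import *
go(.455,.1758,.162,72)"
```

```text
clock 10.6 tcp [0.4544 0.1759 0.1622] yaw 80.4 tilt 0.03 q [-0.95  0.28  0.54  2.09 -0.2   0.82 -0.46] F [-1.7  0.5 -0.2] M [0.22 0.57 0.14] w 0.020426542343106757
shift [0.    0.003 0.001] turn 0.093
```

Mz of 0.14 matches the nut's friction, so it is turning. I'll go on until it stops.

Emit:
play_rows:
  commands:
    - [[1, 0, 0, 0, 0.02], [1, 0, 0, 0, 0.04], [1, 0, 0, 0, 0.06], [1, 0, 0, 0, 0.06], [1, 0, 0, 0, 0.06], [1, 0, 0, 0, 0.06]]

```text
clock: 11.1
tcp_pos: [0.4544, 0.1759, 0.1622]
orientation: [-2.493, -1.911, 0.0]
contact_force: [-1.4, 1.8, -0.9]
grip_width: 0.0203
gripper_force: 88.8
```

```bash
python3 -c "
from m import *
go(.455,.1758,.162,72)"
```

```text
clock 11.1 tcp [0.4544 0.1759 0.1622] yaw 75.0 tilt 0.02 q [-0.97  0.28  0.56  2.09 -0.21  0.82 -0.55] F [-1.4  1.8 -0.9] M [0.25 0.63 0.19] w 0.020259565904116258
shift [0.    0.003 0.001] turn 0.033
```

Emit:
play_rows:
  commands:
    - [[1, 0, 0, 0, 0.02], [1, 0, 0, 0, 0.04], [1, 0, 0, 0, 0.05], [1, 0, 0, 0, 0.05], [1, 0, 0, 0, 0.05], [1, 0, 0, 0, 0.05]]

```text
clock: 11.6
tcp_pos: [0.4545, 0.176, 0.1622]
orientation: [2.566, 1.812, -0.0]
contact_force: [-1.9, 0.8, -1.5]
grip_width: 0.0202
gripper_force: 88.7
```

```bash
python3 -c "
from m import *
go(.455,.1758,.162,72)"
```

```text
clock 11.6 tcp [0.4545 0.176  0.1622] yaw 70.5 tilt 0.01 q [-0.99  0.29  0.58  2.09 -0.21  0.82 -0.62] F [-1.9  0.8 -1.5] M [0.28 0.49 0.93] w 0.020194826388533756
shift [-0.     0.002  0.001] turn -0.017
```

Mz has jumped to 0.93 N m at a driver turn of about 84°, so the nut is tight against its stop. I'll back off a little and lift out.

Emit:
play_rows:
  commands:
    - [[1, 0, 0, 0, -0.05], [1, 0, 0, 0, -0.1], [1, 0, 0, 0, -0.1], [1, 0, 0, -0.06, -0.1], [1, 0, 0, -0.15, -0.1], [1, 0, 0, -0.27, -0.1], [1, 0, 0, -0.4, -0.1], [1, 0, 0, -0.53, -0.1], [1, 0, 0, -0.66, -0.1], [1, 0, 0, -0.72, -0.1], [1, 0, 0, -0.72, -0.1], [1, 0, 0, -0.72, -0.1]]

```text
clock: 12.6
tcp_pos: [0.4551, 0.1756, 0.3064]
orientation: [-2.42, -2.003, -0.003]
contact_force: [0.5, -0.6, -2.4]
grip_width: 0.0207
gripper_force: 88.8
```

```bash
python3 -c "
from m import *
go(.528,-.1065,.304,79.4)"
```

```text
clock 12.6 tcp [0.4551 0.1756 0.3064] yaw 79.2 tilt 0.1 q [-1.04  0.09  0.59  1.93 -0.05  1.14 -0.62] F [ 0.5 -0.6 -2.4] M [-0.03  0.01  0.06] w 0.020657989117447956
shift [-1.317  0.622  0.011] turn -0.002
```

Emit:
play_rows:
  commands:
    - [[1, -0.1, 0.05, 0, 0], [1, -0.25, 0.12, 0, 0], [1, -0.43, 0.21, 0, 0], [1, -0.6, 0.3, 0, 0], [1, -0.75, 0.37, 0, 0], [1, -0.85, 0.4, 0, 0], [1, -0.9, 0.42, 0, 0], [1, -0.9, 0.42, 0, 0], [1, -0.9, 0.42, 0, 0]]

```text
clock: 13.35
tcp_pos: [0.5033, -0.0168, 0.305]
orientation: [-2.42, -2.002, 0.003]
contact_force: [-0.7, 1.2, -2.2]
grip_width: 0.0206
gripper_force: 88.7
```

Emit:
play_rows:
  commands:
    - [[1, -0.1, 0.05, 0, 0], [1, -0.22, 0.1, 0, 0], [1, -0.33, 0.15, 0, 0], [1, -0.4, 0.19, 0, 0], [1, -0.417, 0.2, 0, 0], [1, -0.417, 0.2, 0, 0], [1, -0.417, 0.2, 0, 0], [1, -0.417, 0.2, 0, 0], [1, -0.417, 0.2, 0, 0]]

```text
clock: 14.1
tcp_pos: [0.5278, -0.1042, 0.3061]
orientation: [-2.415, -2.008, -0.0]
contact_force: [-0.1, -0.7, -2.3]
grip_width: 0.0206
gripper_force: 88.8
```

```bash
python3 - <<'E'
from m import *
go(.528,-.1065,.2,79.4)
s=viewer.grab_frame("scene"); t=viewer.grab_frame("top")
cv2.imwrite('pics/w.png',cv2.resize(s['pixels'][140:320,240:380],None,fx=3.3,fy=3.3,interpolation=cv2.INTER_CUBIC)[:,:,::-1])
z=get_obs()["tcp_pos"][2]-.132; print([np.round((np.array(pix(s,(.528,-.106,h)))-(240,140))*3.3) for h in(.05,z,z+.022,z+.048,z+.15)])
E
```

```text
clock 14.1 tcp [ 0.5278 -0.1042  0.3061] yaw 79.5 tilt 0.05 q [-0.59  0.22  0.81  1.83 -0.18  1.16  0.09] F [-0.1 -0.7 -2.3] M [0.   0.03 0.01] w 0.020611358239087333
shift [-0.012  0.003  0.53 ] turn 0.001
[array([206., 429.]), array([203., 294.]), array([202., 269.]), array([202., 238.]), array([199., 111.])]
```

View pics/w.png

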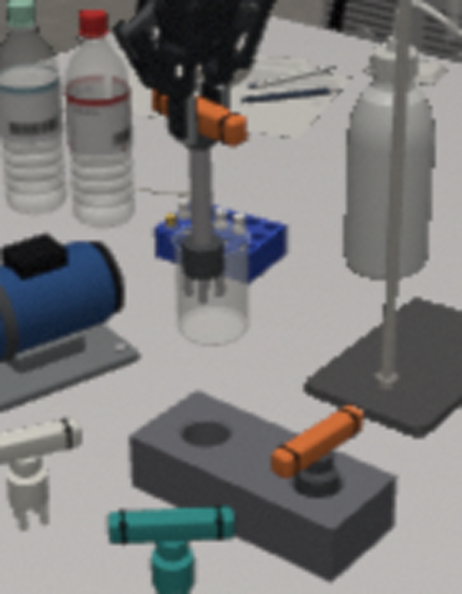

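The driver hangs upright (socket at (203,260)) over the well (206,433), matching the prediction. Lowering it.

Emit:
play_rows:
  commands:
    - [[1, -0.01, 0, 0.05, 0], [1, -0.012, 0, 0.15, 0], [1, -0.012, 0, 0.27, 0], [1, -0.012, 0, 0.39, 0], [1, -0.012, 0, 0.5, 0], [1, -0.012, 0, 0.58, 0], [1, -0.012, 0, 0.62, 0], [1, -0.012, 0, 0.65, 0], [1, -0.012, 0, 0.68, 0], [1, -0.012, 0, 0.68, 0], [1, -0.012, 0, 0.68, 0]]

```text
clock: 15.12
tcp_pos: [0.5277, -0.1083, 0.1707]
orientation: [2.418, 2.006, 0.001]
contact_force: [-1.3, -0.0, -2.1]
grip_width: 0.0208
gripper_force: 88.7
```

```bash
python3 -c "
from m import *
go(.528,-.1065,.145,79.4)"
```

```text
clock 15.1167 tcp [ 0.5277 -0.1083  0.1707] yaw 79.4 tilt 0.03 q [-0.49  0.39  0.73  1.98 -0.34  0.89  0.23] F [-1.3 -0.  -2.1] M [0.07 0.11 0.02] w 0.02079785123579449
shift [ 0.009 -0.     0.128] turn -0.0
```

In the well without contact. Lower the last part, release, and rise.

Emit:
play_rows:
  commands:
    - [[1, 0.009, 0, 0.03, 0], [1, 0.009, 0, 0.06, 0], [1, 0.009, 0, 0.09, 0], [1, 0.009, 0, 0.12, 0], [1, 0.009, 0, 0.13, 0], [1, 0.009, 0, 0.13, 0], [1, 0.009, 0, 0.13, 0]]

```text
clock: 15.7
tcp_pos: [0.5279, -0.1067, 0.1442]
orientation: [2.418, 2.006, -0.0]
contact_force: [-0.8, -0.2, -0.2]
grip_width: 0.0203
gripper_force: 88.9
```

Emit:
play_rows:
  commands:
    - [[0.3, 0, 0, 0, 0], [0, 0, 0, 0, 0], [-0.3, 0, 0, 0, 0], [-1, 0, 0, 0, 0], [-1, 0, 0, 0, 0], [-1, 0, 0, 0, 0], [-1, 0, 0, 0, 0], [-1, 0, 0, 0, 0], [-1, 0, 0, 0, 0]]

```text
clock: 16.45
tcp_pos: [0.5278, -0.1065, 0.1443]
orientation: [-2.418, -2.006, 0.0]
contact_force: [-0.8, 0.5, -0.6]
grip_width: 0.0854
gripper_force: 0.0
```

```bash
python3 -c "
from m import *
go(.528,-.1065,.3,79.4)"
```

```text
clock 16.45 tcp [ 0.5278 -0.1065  0.1443] yaw 79.4 tilt 0.0 q [-0.47  0.43  0.7   2.   -0.37  0.84  0.26] F [-0.8  0.5 -0.6] M [-0.04  0.05 -0.  ] w 0.08540742972761414
shift [ 0.     0.001 -0.779] turn -0.0
```

Emit:
play_rows:
  commands:
    - [[-1, 0, 0, -0.06, 0], [-1, 0, 0, -0.15, 0], [-1, 0, 0, -0.3, 0], [-1, 0, 0, -0.45, 0], [-1, 0, 0, -0.6, 0], [-1, 0, 0, -0.75, 0], [-1, 0, 0, -0.78, 0], [-1, 0, 0, -0.78, 0], [-1, 0, 0, -0.78, 0], [-1, 0, 0, -0.78, 0]]

```text
clock: 17.28
tcp_pos: [0.5269, -0.1062, 0.2992]
orientation: [-2.416, -2.005, 0.002]
contact_force: [-0.2, 0.7, -0.5]
grip_width: 0.0855
gripper_force: 0.0
```

```bash
python3 - <<'E'
from m import *
go(.528,-.1065,.3,79.4)
s=viewer.grab_frame("scene"); 
a,n=orange(s,(280,218,325,250)); print(a,n,at(s,*a[0],.162).round(4))
cv2.imwrite('pics/f.png',cv2.resize(s['pixels'][140:400,180:440],None,fx=2.3,fy=2.3,interpolation=cv2.INTER_CUBIC)[:,:,::-1])
E
```

```text
clock 17.2833 tcp [ 0.5269 -0.1062  0.2992] yaw 79.4 tilt 0.12 q [-0.6   0.23  0.81  1.84 -0.18  1.15  0.1 ] F [-0.2  0.7 -0.5] M [ 0.01  0.01 -0.  ] w 0.08547792038768548
shift [-0.001  0.005 -0.004] turn -0.0
((302.38531494140625, 233.71017456054688), (29.130172729492188, 8.539529800415039), 28.610462188720703) 216 [ 0.5277 -0.1089  0.162 ]
```

View pics/f.png

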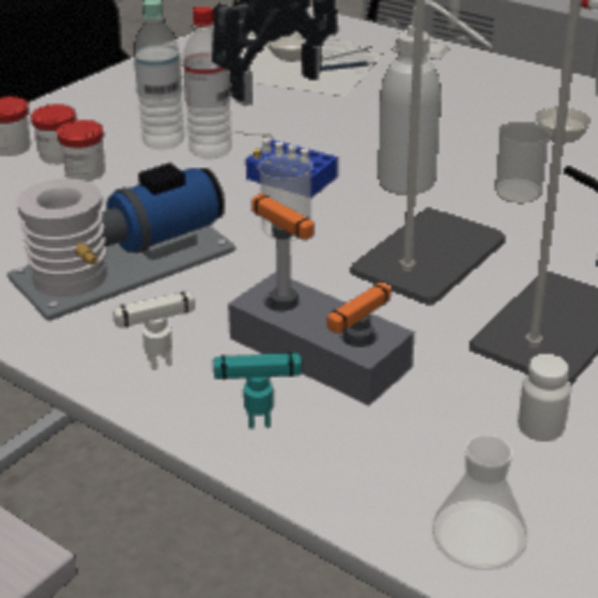

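Both drivers stand upright in the stand, the long one at (283,250) and the short one at (360,310). The beaker, bottle and flask have not moved, and the gripper is clear of everything.

```bash
python3 -c "
from h import *
print(r.hand_in())"
```

```text
the job is handed in; nothing more can be done
None
```

The job is handed in: the nut was turned clockwise until the torque jumped at its stop, the long driver is back upright in its well beside the short one, and the beaker, bottle and flask stand where they were; the hand-in gave no verdict.

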